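# Park the bench compressor just past compression

## Robot

A 7-joint arm with a two-finger parallel gripper is mounted at the origin on the work surface. World frame = base frame: x ahead of the robot, y to its left, z up, the work surface at z = 0. Lengths are in m, angles in rad, forces in N, time in s.
With the tool pointing down it reaches from about 0.425 to 0.925 m from the base axis. Payload 6.8 kg.
Tool frame: the origin (TCP) lies on the centre line of the jaws, within the pads' length; the fingertips stand 17 mm ahead of it and the grasp point (between the pads) lies 2 mm behind it; z points along the fingers, x is the direction in which the jaws open and shut, and the axes are right-handed (so a half turn about z gives the same grasp; the last joint's range is limited). The gripper opens to 85 mm and grips with 20 to 120 N. Pads are 22 mm wide; open, the fingers measure 114 mm over their backs; the gripper's body (76 mm by 85 mm) begins 54 mm behind the grasp point. The pads swing forward as they close: fully open they stand 13 mm farther back than shut.
Start: joints at [-1.211, 0.477, 0.022, 1.555, -0.011, 1.109, -0.083], TCP at [0.304, 0.602, 0.248] pointing down, gripper open.
Joint ranges: [-2.96, 2.96], [-0.34, 2.1], [-1.41, 1.46], [0.24, 2.44], [-1.37, 4.51], [0.17, 1.92], [-2.96, 2.96]. Speed limits (rad/s): [2.39, 2.39, 3.14, 3.14, 3.14, 3.14, 3.14].

## Interface

Orientations are given as a unit quaternion [w, x, y, z].
In Python, from station import status, read_camera, camera_model, bot gives the robot as it stands.
- The arm moves only by the tool arm_command, never from a script. Its argument "series" is a list of rows, each a list of 3 entries, a list of its own where there are three numbers: the finger opening in mm, from 0 to 85.4, then the shift along the tool's x, y, z in mm, then the turn about the tool's z in rad. In form: [[gripper, [dx, dy, dz], roll], ...]. A call has 1 to 8 rows; each row is the pose to reach, as a shift and turn from the pose commanded when the call began, along the tool's axes at that moment; what a row does not reach only later rows make up. A row lasts 1/8 s, in which the tool goes at most 62.5 mm and 10.7 degrees, less where a joint would pass 70% of its speed; a pose out of reach is approached as far as the arm can. A call with a gripper value outside its range is refused whole. The fingers move at their own pace and stop on an object; "squeeze" is the grip in N (left out, the last holds). Time passes only in rows, so rows that repeat a pose let the fingers close. It gives the time, the measured TCP pose, the force and the opening at its end, in the units of the state.
- status.get_obs(): the state, without advancing time (a new reading comes with each control period).
- read_camera(name): name is "scene" or "top"; returns the picture (420x560x3 uint8, blue, green, red); there is no depth.
- camera_model(name): a dict with "fov_y" (degrees; the focal length in pixels is half the picture's height over the tangent of half this angle, whatever the lens; pixels are square), "cx", "cy" (the principal point, pixels), "k1" (the pictures are not rectified: a ray, as slopes to the right and down, at radius r is drawn at 1 + k1 r^2 times it, then the intrinsics apply), "R" (3x3) and "t" (3): a world point X has camera coordinates R X + t. Camera axes: x right, y down, z forward; pixel columns grow to the right and rows downward; lengths in m; the calibration is good to about 2 mm. A picture is of the moment at which its call begins. camera_model takes no time and is no camera call.
- bot.hand_in(): hands the job in, once; it reports no verdict.
The state is a dict: "t": time; "q": joint angles; "joint_vel": joint speeds; "joint_torque": joint torques, N m; "eef_pos": TCP position; "tool_rot": TCP orientation; "contact_force": force on the tool from outside, world axes, zero at the start; "torque": the same for the moment, N m; "gripper_width": opening from 0.0 (shut) to 1.0 (fully open).
Only numpy, scipy, OpenCV 4.12 (cv2) and the standard library are available. Lean on these libraries where they do the work, as an engineer would, in place of code of your own. Each camera call takes 0.05 s, during which the arm holds its last target.

## Task

First take the steel doming punch off the bench compressor's flywheel and lay it flat in the open wooden tray. Then turn the flywheel clockwise, seen from above, by its upright handle: feel the resistance build to its peak and fade as the shaft comes over top dead centre, stop just past that point, by some 10 degrees, and let go with the wheel at rest there. Do not turn it on through, and leave the flask, jar and cup where they stand.

Things in the scene. Friction and masses are not known exactly. Their poses are not given: they have to be found in the camera images.
- compressor: Bench compressor with an upright shaft, fixed. Origin on the bench under the shaft axis, z up; its +x runs along the finned cylinder (to 159 mm, 96 mm high). A black filter can with a thin steel neck, 38 mm wide, 185 mm high, stands at x 120, y 130 mm in this frame. Place and yaw vary.
- flywheel: Solid steel flywheel lying flat on the upright shaft: 240 mm diameter, 103 to 125 mm above the bench, about 1.5 kg. Origin on the shaft axis at bench height; its -x axis points to the handle. It turns with the shaft; the handle is set round the shaft differently each time (up to 35 degrees either way), so the handle's place does not tell where the peak lies.
- hub (a point): Centre of the flywheel's top face, on the shaft axis, 125 mm above the bench; the bright shaft end, 32 mm wide, stands 10 mm above it and its key 5 mm more. Friction keeps the wheel about where it is left, at any angle. Clockwise from above is the working direction.
- handle_mid (a point): Half-way up the upright wooden handle on the wheel: 24 mm diameter, 128 to 178 mm above the bench, 95 mm from the shaft axis; spins freely on its own axis. Resistance felt here, turning clockwise: about 2 N at first, rising by some 5 to 9 N from 60 degrees before top dead centre, highest 50 to 25 degrees before it, then fading; back to the first level or less at top dead centre.
- key (a point): Small brass key, 12 x 5 x 5 mm, lying along the radius on top of the bright shaft end; the point is on its top, 11 mm from the shaft axis, 140 mm above the bench. Fixed to the shaft. At top dead centre it points along the compressor's +x (to the cylinder); at the start it stands 70 to 102 degrees anticlockwise of that.
- punch_mid (a point): Centre of the loose steel doming punch: a bar 13 by 13 mm square and 85 mm long, with a thin neck and a small ball at its +x end, 103 mm long in all, about 0.12 kg (the bar's middle is 6 mm to -x of this point). It starts lying flat on the flywheel, roughly opposite the handle; its x axis lies along the bar.
- tray: Open wooden tray, fixed, 180 (x) by 120 (y) by 30 mm high, walls 5 mm, floor 5 mm thick. Origin at the centre of its underside on the bench, x along its length. It stands on the left or the right of the compressor.
- punch_block: Dark wooden block with a set of punches, fixed, 130 by 90 mm, 97 mm high with the punches. Origin at the centre of its underside. Stands on the other side from the tray.
- flask_mid (a point): Middle of a loose white flask, 60 mm diameter, 170 mm tall. Bystander.
- jar_mid (a point): Middle of a loose glass jar, 60 mm diameter, 75 mm tall. Bystander.
- cup_mid (a point): Middle of a loose steel cup, 64 mm diameter, 75 mm tall. Bystander.
Not all that is in view belongs to the job. Of the things shaped like the part that bears punch_mid, the bare steel one is meant. Of the things that look like the tray, take the one that is nearest to the robot's base at the start.

How it is judged:
On the way, in this order (a step that is already met when the one before it is completed fails the run):
1. the punch lies in the tray (x of punch_mid in the frame of tray between -0.085 and 0.085 m and y of punch_mid in the frame of tray between -0.055 and 0.055 m and z of punch_mid in the frame of tray below 0.016 m), for 0.2 s.
2. the shaft is brought just past top dead centre (y of key in the frame of compressor between -0.005 and -0.0002 m and x of key in the frame of compressor above 0 m), for 0.1 s.
At the end, for the whole second after the job is handed in: The shaft rests between 1 and 27 degrees past top dead centre (key 0.2 to 5 mm to the clockwise side of the compressor's +x line), the wheel is still, and the punch lies flat in the tray, its centre less than 16 mm above the bench (all of step 1 and all of step 2 and angular speed of flywheel below 0.05 rad/s); the robot touches nothing.
It fails at once if the wheel is turned on through, more than 46 degrees past top dead centre (y of key in the frame of compressor below -0.0079 m).
It fails at once if the flask, the jar or the cup is shifted by more than 20 mm (distance of any of flask_mid, jar_mid, cup_mid from where it was at the start of the episode above 0.02 m).
It also fails if it takes over 72 s, if anything falls off the work surface, if the arm or the gripper's body presses on something with over 40 N, if the wrist force passes 120 N, or if a joint passes its speed limit or range.

## Working session

There is one attempt and no reset: what is moved stays moved. The work goes in short steps, Python scripts to look and compute and a tool call to move; the robot and the scene stay as the last step left them, time stands still between calls to the robot, and variables do not carry over. Pictures are saved under pics/ and viewed, and the job is handed in when it is done.

Besides the shell and the picture viewer there is one more tool, called after "Emit:" as a command line: name --argument value ..., lists and objects as JSON in quotes. arm_command: Moves the arm, as the interface text tells. Its arguments: {"type":"object","properties":{"series":{"type":"array"},"squeeze":{"type":"number"}},"required":["series"]}

```bash
ls; mkdir -p pics
python3 - <<'E'
from station import status, read_camera, camera_model, bot
import cv2
for n in("scene","top"):
    im=read_camera(n); cv2.imwrite(f"pics/{n}0.png",im); m=camera_model(n); print(n,m)
print(status.get_obs())
E
```

```text
pics
scene {'fov_y': 47.300845100108525, 'cx': 275.10147077936506, 'cy': 207.85419060875535, 'k1': -0.13709239966340084, 'R': array([[-0.69794349,  0.71614399, -0.00355966],
       [ 0.52314501,  0.50644242, -0.68544539],
       [-0.48907483, -0.48026436, -0.72811534]]), 't': array([ 0.44861459, -0.13486459,  1.54990283])}
top {'fov_y': 43.01207392679633, 'cx': 288.3429233490906, 'cy': 212.07654667521675, 'k1': -0.10843407640559974, 'R': array([[ 0.00604052, -0.99997709, -0.0030547 ],
       [-0.99055238, -0.00556502, -0.13702197],
       [ 0.13700183,  0.00385352, -0.9905633 ]]), 't': array([-0.0911996 ,  0.55335977,  1.5848159 ])}
{'t': 0.1, 'q': array([-1.21110176,  0.47770101,  0.02237199,  1.556323  , -0.01149828,
        1.10931739, -0.08311459]), 'joint_vel': array([-0.00084423, -0.0013265 ,  0.00086045, -0.00238573, -0.00180593,
       -0.0002638 , -0.00051372]), 'joint_torque': array([ 4.34084664e-03, -5.97763324e+01,  1.61387768e+00, -2.81957370e+01,
        1.28976649e-02,  4.99266753e-03, -1.71952325e-05]), 'eef_pos': array([0.3041704 , 0.60202685, 0.247447  ]), 'tool_rot': array([ 4.79236265e-04,  8.51743915e-01,  5.23957676e-01, -6.53121155e-04]), 'contact_force': array([-0.10838823, -0.32150268,  0.02458273]), 'torque': array([ 0.05291974,  0.05716689, -0.03201546]), 'gripper_width': 0.9992811706636314}
```

View pics/scene0.png

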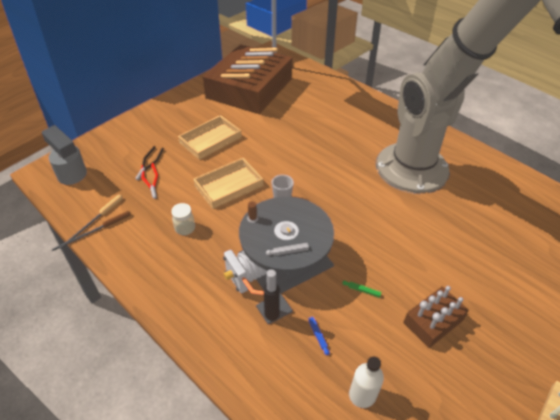

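View pics/top0.png

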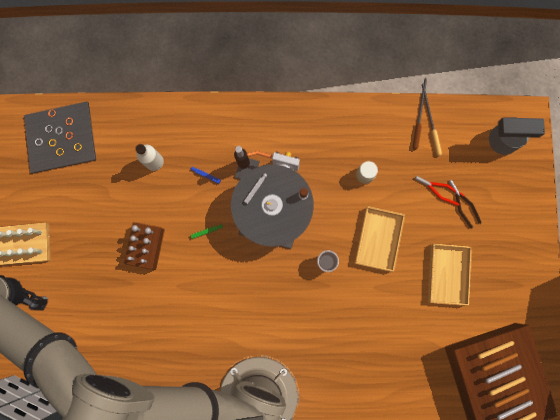

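Both views show the wheel at top (272,205), with the punch at (256,189), the handle at about (303,195) and the tray candidates at (380,240) and (450,275). The cup is at (328,261), the jar at (367,172), the flask at (150,157) and the filter can at (241,155). Next I'll zoom in on the details.

```bash
cat > h.py <<'E'
import numpy as np, cv2
from station import status, read_camera, camera_model, bot
def K(m):
    f=210/np.tan(np.radians(m['fov_y'])/2); return np.array([[f,0,m['cx']],[0,f,m['cy']],[0,0,1]])
def ray(n,uv):
    m=camera_model(n); p=cv2.undistortPoints(np.array(uv,float).reshape(-1,1,2),K(m),np.array([m['k1'],0,0,0.]),None,None,None).reshape(-1,2) if False else None
    uv=np.array(uv,float).reshape(-1,2); k=K(m)
    d=np.stack([(uv[:,0]-k[0,2])/k[0,0],(uv[:,1]-k[1,2])/k[1,1]],1); s=d.copy()
    for _ in range(30): s=d/(1+m['k1']*(s**2).sum(1,keepdims=True))
    R=np.array(m['R']);c=-R.T@np.array(m['t'])
    return c,np.c_[s,np.ones(len(s))]@R
def onz(n,uv,z):
    c,d=ray(n,uv); return c+d*((z-c[2])/d[:,2])[:,None]
def proj(n,X):
    m=camera_model(n); X=np.array(X,float).reshape(-1,3); c=X@np.array(m['R']).T+m['t']; s=c[:,:2]/c[:,2:]
    s=s*(1+m['k1']*(s**2).sum(1,keepdims=True)); k=K(m); return s*k[0,0]+k[:2,2]
def crop(src,box,out,f):
    x0,y0,x1,y1=box; cv2.imwrite(out,cv2.resize(src[y0:y1,x0:x1],None,fx=f,fy=f,interpolation=cv2.INTER_CUBIC))
E
python3 - <<'E'
from h import *
a=cv2.imread('pics/top0.png'); b=cv2.imread('pics/scene0.png')
crop(a,(220,140,320,250),'pics/topz.png',5.4)
crop(b,(220,170,345,300),'pics/scz.png',4.5)
print('hub guess',onz('top',[(272,205)],.135),onz('scene',[(286,231)],.135))
for q in[(380,240),(450,275)]: p=onz('top',[q],.005);print(p,np.linalg.norm(p[0,:2]))
E
```

```text
hub guess [[ 0.560677   -0.04137229  0.135     ]] [[ 0.57292316 -0.02975252  0.135     ]]
[[ 0.47281252 -0.37196724  0.005     ]] 0.6015906534946405
[[ 0.3649472  -0.58858891  0.005     ]] 0.6925484525276077
```

View pics/topz.png

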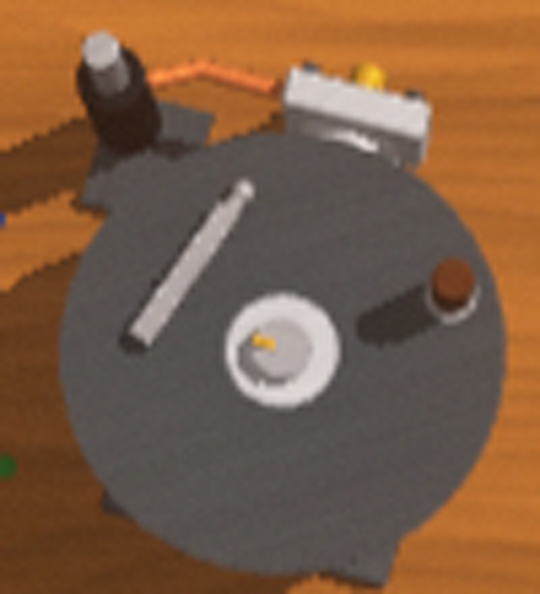

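View pics/scz.png

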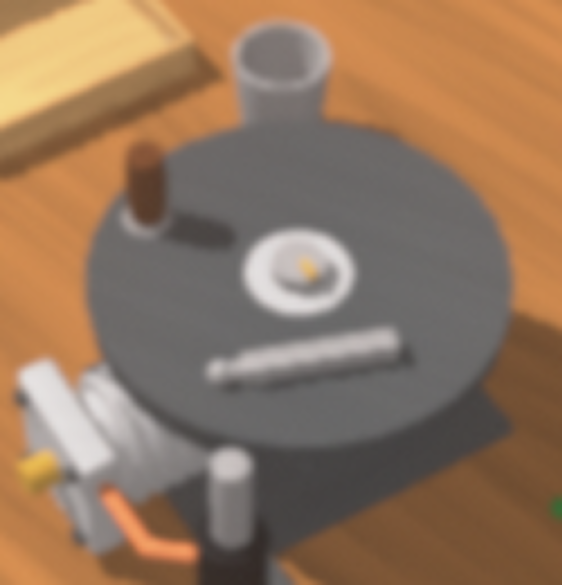

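Run:
```python
from h import *
from scipy.optimize import least_squares
U=lambda pts,o,f:[(x/f+o[0]-.5+.5/f,y/f+o[1]-.5+.5/f) for x,y in pts]
T=lambda *p:U(p,(220,140),5.4); S=lambda *p:U(p,(220,170),4.5)
# wheel rim points hand picked (top edge)
tp=T((60,350),(75,265),(110,205),(170,160),(440,190),(480,240),(503,320),(503,385),(480,450),(120,490),(75,420),(200,560),(280,575),(340,565))
P=onz('top',tp,.125)[:,:2]
r=least_squares(lambda v:np.hypot(*(P-v[:2]).T)-v[2],[.56,-.04,.12],loss='soft_l1',f_scale=.002);print('wheel top',r.x,np.round(r.fun*1e3,1))
sp=S((88,275),(100,220),(145,170),(210,138),(300,122),(400,142),(470,190),(508,250),(508,310))
P=onz('scene',sp,.125)[:,:2]
r2=least_squares(lambda v:np.hypot(*(P-v[:2]).T)-v[2],[.56,-.04,.12]);print('wheel sc',r2.x,np.round(r2.fun*1e3,1))
c=(r.x[:2]+r2.x[:2])/2; print('centre',c)
print('shaft end', onz('top',T((276,350)),.135), onz('scene',S((299,265)),.135))
print('white boss', onz('top',T((283,350)),.1255), onz('scene',S((300,271)),.1255))
def ang(p): d=p[0,:2]-c; return np.round(p[0],4),np.degrees(np.arctan2(d[1],d[0])),np.hypot(*d)
print('key',ang(onz('top',T((263,341)),.140)),ang(onz('scene',S((309,269)),.140)))
print('handle top',ang(onz('top',T((454,280)),.178)),ang(onz('scene',S((147,148)),.178)))
print('filter neck',ang(onz('top',T((101,46)),.185)),ang(onz('scene',S((231,462)),.185)))
print('ball',onz('top',T((244,189)),.1315),onz('scene',S((217,370)),.1315))
print('end',onz('top',T((133,335)),.1315),onz('scene',S((395,345)),.1315))
print('cyl end edge z.096',[ang(onz('top',T(q),.096)) for q in((290,80),(428,108))])
```

```text
wheel top [ 0.56543358 -0.04092487  0.11984145] [-0.5  0.8  1.7 -0.5  0.3  0.8 -1.2 -0.5 -1.1 -4.4 -2.3  2.1  2.1  0.7]
wheel sc [ 0.56506817 -0.0369166   0.11822409] [-0.9  1.4  0.5 -1.4  0.1  0.3 -0.3  1.  -0.7]
centre [ 0.56525087 -0.03892074]
shaft end [[ 0.56237517 -0.03763637  0.135     ]] [[ 0.56689127 -0.03526309  0.135     ]]
white boss [[ 0.5638474  -0.04102199  0.1255    ]] [[ 0.56366103 -0.03737619  0.1255    ]]
key (array([ 0.5664, -0.0309,  0.14  ]), np.float64(81.90203445437616), np.float64(0.00811552090663815)) (array([ 0.5684, -0.0264,  0.14  ]), np.float64(76.0065386687223), np.float64(0.012886642851024149))
handle top (array([ 0.593, -0.131,  0.178]), np.float64(-73.24659372862173), np.float64(0.09615516376441662)) (array([ 0.5907, -0.1292,  0.178 ]), np.float64(-74.28966878239342), np.float64(0.09383260840519812))
filter neck (array([0.7149, 0.0537, 0.185 ]), np.float64(31.76249630930484), np.float64(0.17603221830668378)) (array([0.7129, 0.0567, 0.185 ]), np.float64(32.91737039966225), np.float64(0.17589873316317564))
ball [[ 0.65023709 -0.01937198  0.1315    ]] [[ 0.64856542 -0.01796976  0.1315    ]]
end [[0.57058701 0.03884629 0.1315    ]] [[0.57005775 0.038717   0.1315    ]]
cyl end edge z.096 [(array([ 0.7193, -0.0423,  0.096 ]), np.float64(-1.2384249007353043), np.float64(0.15410015560980436)), (array([ 0.7038, -0.1185,  0.096 ]), np.float64(-29.87866475985034), np.float64(0.1598363032079883))]
```

Run:
```python
from h import *
a=cv2.imread('pics/top0.png'); b=cv2.imread('pics/scene0.png')
for n,im,(x0,y0,x1,y1) in(('top',a,(345,200,410,280)),('scene',b,(190,155,268,210))):
    hsv=cv2.cvtColor(im,cv2.COLOR_BGR2HSV); sub=hsv[y0:y1,x0:x1]
    m=((sub[...,0]>13)&(sub[...,0]<30)&(sub[...,2]>140)&(sub[...,1]<175)).astype(np.uint8)*255
    m=cv2.morphologyEx(m,cv2.MORPH_CLOSE,np.ones((5,5)))
    cs,_=cv2.findContours(m,cv2.RETR_EXTERNAL,cv2.CHAIN_APPROX_NONE); c=max(cs,key=cv2.contourArea)
    p=cv2.convexHull(c).reshape(-1,2)+[x0,y0]
    if n=='top':
        q=cv2.minAreaRect((onz(n,p,.03)[:,:2]*1000).astype(np.float32)); print(q, cv2.boxPoints(q))
    print(n,cv2.contourArea(c),p.min(0),p.max(0))
    cv2.imwrite(f'pics/m_{n}.png',cv2.resize(m,None,fx=4,fy=4))
crop(a,(310,140,410,280),'pics/tray_t.png',4)
crop(b,(160,150,310,250),'pics/tray_s.png',5)
for nm,u,z in(('cup',(328,261),.075),('jar',(367,170),.075),('flask',(143,149),.17)): print(nm,onz('top',[u],z))
```

```text
((475.5227966308594, -367.7891540527344), (122.10009765625, 181.6479949951172), 77.78025817871094) [[ 373.83466 -408.23206]
 [ 551.36707 -446.67993]
 [ 577.21094 -327.34625]
 [ 399.67853 -288.89838]]
top 2259.5 [355 206] [404 271]
scene 3946.5 [190 155] [267 209]
cup [[ 0.40415528 -0.20562892  0.075     ]]
jar [[ 0.67817666 -0.32452731  0.075     ]]
flask [[0.7161668 0.3300758 0.17     ]]
```

View pics/tray_t.png

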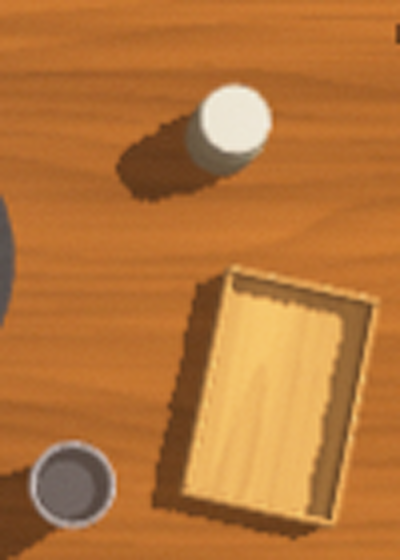

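View pics/tray_s.png

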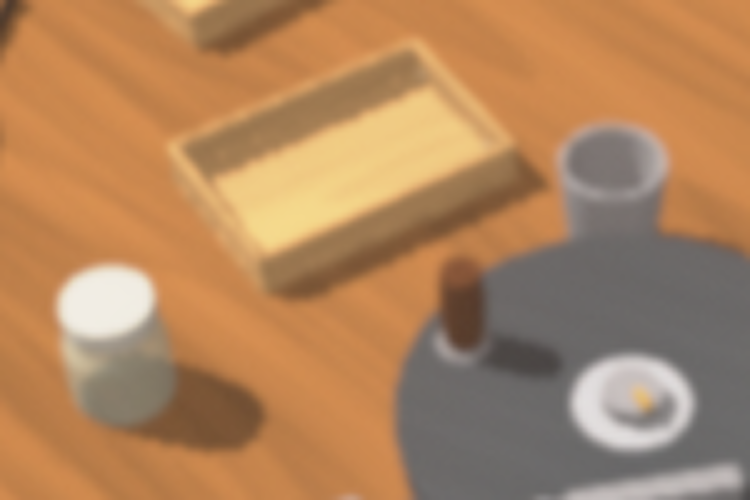

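```bash
cat >> h.py <<'E'
from scipy.spatial.transform import Rotation as Ro
def Rt(q): return Ro.from_quat([q[1],q[2],q[3],q[0]]).as_matrix()
def delta(target,xang=None):
    o=status.get_obs(); R=Rt(o['tool_rot']); d=R.T@(np.array(target)-o['eef_pos'])*1000
    a=np.degrees(np.arctan2(R[1,0],R[0,0])); s='t %.2f pos %s xang %.2f tilt %s shift %s'%(o['t'],np.round(o['eef_pos'],4),a,np.round(R[:2,2],3),np.round(d,1))
    if xang is not None: s+=' roll %.3f'%np.radians(a-xang)
    print(s,'F',np.round(o['contact_force'],1),'w %.1f'%(o['gripper_width']*85.4))
E
python3 -c "
from h import *
delta((.604,.014,.2475),54.1)"
```

```text
t 0.10 pos [0.3042 0.602  0.2474] xang 63.20 tilt [-0.001 -0.002] shift [-389.6  532.8    0.6] roll 0.159 F [-0.1 -0.3  0. ] w 85.3
```

Emit:
arm_command --series '[[50, [-30, 41, 0], 0], [50, [-65, 89, 0], 0], [50, [-100, 137, 0], 0.03], [50, [-135, 185, 0], 0.06], [50, [-170, 233, 0], 0.09], [50, [-205, 281, 0], 0.12], [50, [-235, 322, 0], 0.16], [50, [-235, 322, 0], 0.16]]' --squeeze 40

```text
t: 1.1
eef_pos: [0.4878, 0.2424, 0.2482]
tool_rot: [0.001, 0.893, 0.45, -0.0]
contact_force: [-0.3, 0.3, 0.2]
gripper_width: 0.581
```

```bash
python3 -c "
from h import *
delta((.604,.014,.2475),54.1)"
```

```text
t 1.10 pos [0.4878 0.2424 0.2482] xang 53.53 tilt [ 0.    -0.002] shift [-114.6  229.2    1.2] roll -0.010 F [-0.3  0.3  0.2] w 49.7
```

Emit:
arm_command --series '[[50, [-25, 48, 0], 0], [50, [-50, 96, 0], 0], [50, [-75, 144, 0], -0.01], [50, [-100, 192, 0], -0.01], [50, [-115, 227, 0], -0.01], [50, [-115, 229, 30], -0.01], [50, [-115, 229, 60], -0.01], [50, [-115, 229, 60], -0.01]]'

```text
t: 2.1
eef_pos: [0.6017, 0.021, 0.1858]
tool_rot: [-0.001, 0.888, 0.459, -0.003]
contact_force: [1.2, -0.5, 0.2]
gripper_width: 0.588
```

Run:
```python
from h import *
delta((.604,.014,.145),54.1)
for n in("top","scene"):
    im=read_camera(n); cv2.imwrite(f"pics/{n}1.png",im)
    if n=='scene': crop(im,(200,130,350,290),'pics/s1z.png',3.7)
```

```text
t 2.10 pos [0.6017 0.021  0.1858] xang 54.68 tilt [-0.006 -0.   ] shift [-4.2  6.1 40.8] roll 0.010 F [ 1.2 -0.5  0.2] w 50.2
```

View pics/s1z.png

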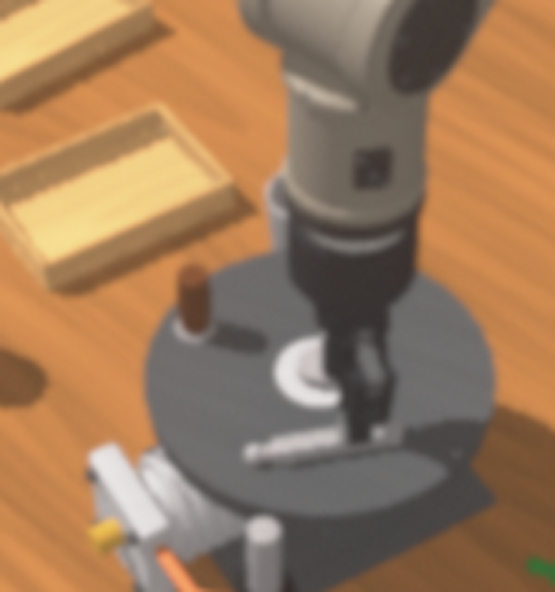

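Emit:
arm_command --series '[[50, [0, 0, 0], 0], [50, [0, 0, 0], 0]]'

```text
t: 2.45
eef_pos: [0.6042, 0.0202, 0.1895]
tool_rot: [0.0, 0.889, 0.459, 0.001]
contact_force: [-0.2, -0.2, 0.6]
gripper_width: 0.587
```

Run:
```python
from h import *
delta((.604,.014,.145),54.1)
```

```text
t 2.45 pos [0.6042 0.0202 0.1895] xang 54.61 tilt [0.002 0.   ] shift [-5.2  3.4 44.5] roll 0.009 F [-0.2 -0.2  0.6] w 50.1
```

Emit:
arm_command --series '[[50, [-5, 3.5, 10], 0.01], [50, [-5, 3.5, 20], 0.01], [50, [-5, 3.5, 30], 0.01], [50, [-5, 3.5, 36], 0.01], [50, [-5, 3.5, 38], 0.01], [50, [-5, 3.5, 38], 0.01], [50, [-5, 3.5, 38], 0.01]]'

```text
t: 3.32
eef_pos: [0.6038, 0.0139, 0.1506]
tool_rot: [0.0, 0.891, 0.454, 0.0]
contact_force: [-0.0, -0.3, -0.4]
gripper_width: 0.584
```

Run:
```python
from h import *
delta((.604,.014,.145),54.1)
im=read_camera('scene'); crop(im,(240,190,340,290),'pics/s2z.png',5.5)
```

```text
t 3.33 pos [0.6038 0.0139 0.1506] xang 54.03 tilt [0.001 0.   ] shift [0.2 0.1 5.6] roll -0.001 F [-0.  -0.3 -0.4] w 49.9
```

View pics/s2z.png

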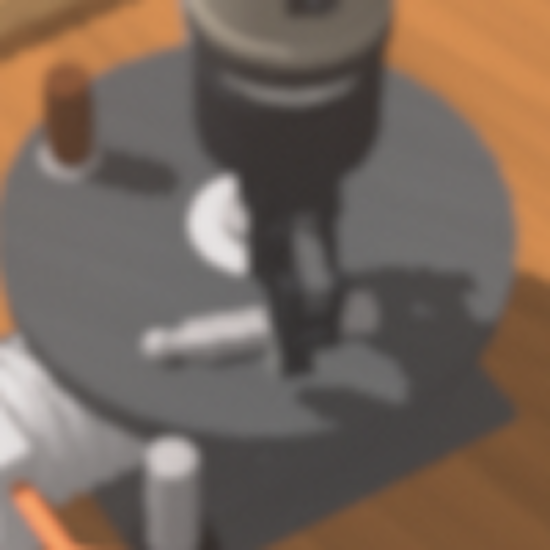

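The fingers straddle the bar near its middle, so I'll go down and close.

Emit:
arm_command --series '[[50, [0, 0, 3], 0], [50, [0, 0, 5.5], 0], [35, [0, 0, 5.5], 0], [20, [0, 0, 5.5], 0], [5, [0, 0, 5.5], 0], [5, [0, 0, 5.5], 0], [5, [0, 0, 5.5], 0], [5, [0, 0, 5.5], 0]]' --squeeze 50

```text
t: 4.38
eef_pos: [0.6037, 0.0139, 0.145]
tool_rot: [0.0, 0.891, 0.454, 0.0]
contact_force: [-1.2, 0.2, 2.4]
gripper_width: 0.134
```

Run:
```python
from h import *
delta((.604,.014,.145),54.1)
```

```text
t 4.38 pos [0.6037 0.0139 0.145 ] xang 54.03 tilt [0. 0.] shift [0.3 0.2 0. ] roll -0.001 F [-1.2  0.2  2.4] w 11.4
```

Emit:
arm_command --series '[[5, [0, 0, 0], 0], [5, [0, 0, -15], 0], [5, [0, 0, -40], 0], [5, [0, 0, -70], 0], [5, [0, 0, -95], 0], [5, [0, 0, -100], 0], [5, [0, 0, -100], 0], [5, [0, 0, -100], 0]]'

```text
t: 5.38
eef_pos: [0.6028, 0.0139, 0.2435]
tool_rot: [-0.0, 0.891, 0.454, -0.001]
contact_force: [0.5, -1.5, -2.0]
gripper_width: 0.136
```

Run:
```python
from h import *
delta((.4755,-.367,.245),77.8)
im=read_camera('scene'); crop(im,(210,100,360,260),'pics/s3z.png',3.7)
im=read_camera('top'); crop(im,(200,120,350,260),'pics/t3z.png',4)
```

```text
t 5.38 pos [0.6028 0.0139 0.2435] xang 54.04 tilt [-0.002 -0.   ] shift [-383.1  120.7   -1.1] roll -0.415 F [ 0.5 -1.5 -2. ] w 11.6
```

View pics/s3z.png

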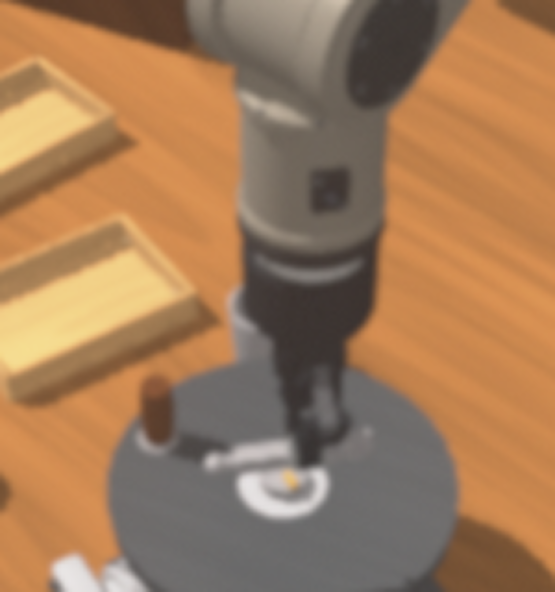

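View pics/t3z.png

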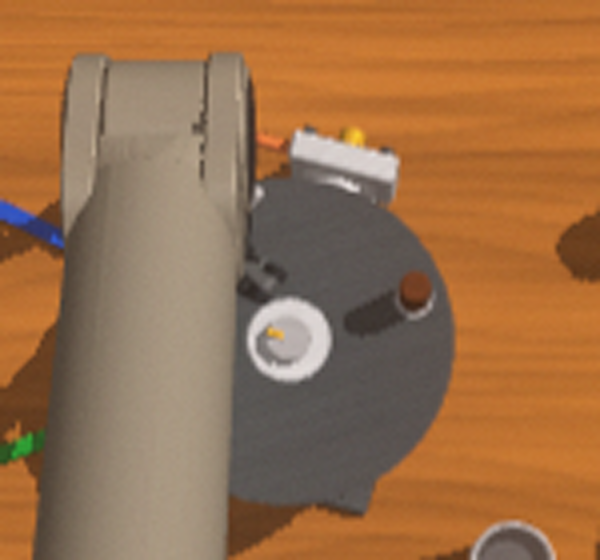

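The punch is held level in the jaws. I'll carry it to the tray.

Emit:
arm_command --series '[[5, [-25, 8, 0], 0], [5, [-75, 24, 0], -0.05], [5, [-130, 41, 0], -0.12], [5, [-185, 58, 0], -0.2], [5, [-240, 76, 0], -0.28], [5, [-295, 93, 0], -0.35], [5, [-345, 109, 0], -0.41], [5, [-370, 116, 0], -0.41]]'

```text
t: 6.48
eef_pos: [0.4778, -0.3572, 0.2443]
tool_rot: [-0.0, 0.781, 0.625, -0.001]
contact_force: [0.4, 0.2, -1.4]
gripper_width: 0.132
```

Emit:
arm_command --series '[[5, [0, 0, 0], 0], [5, [0, 0, 0], 0], [5, [0, 0, 0], 0]]'

```text
t: 6.85
eef_pos: [0.481, -0.3521, 0.2445]
tool_rot: [-0.0, 0.779, 0.627, 0.0]
contact_force: [0.4, -0.1, -1.9]
gripper_width: 0.137
```

Run:
```python
from h import *
delta((.4755,-.367,.027),77.8)
im=read_camera('scene'); crop(im,(150,60,300,220),'pics/s4z.png',3.7)
```

```text
t 6.85 pos [ 0.481  -0.3521  0.2445] xang 77.67 tilt [-0.     0.001] shift [-15.9  -2.1 217.5] roll -0.002 F [ 0.4 -0.1 -1.9] w 11.7
```

View pics/s4z.png

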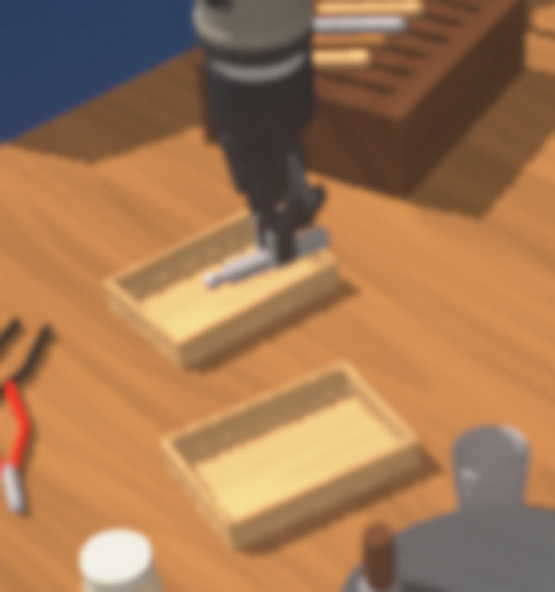

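Emit:
arm_command --series '[[5, [-8, -1, 25], 0], [5, [-16, -2, 75], 0], [5, [-16, -2, 130], 0], [5, [-16, -2, 165], 0], [5, [-16, -2, 175], 0], [5, [-16, -2, 175], 0], [5, [-16, -2, 175], 0]]'

```text
t: 7.78
eef_pos: [0.4759, -0.3696, 0.0716]
tool_rot: [0.001, 0.78, 0.626, 0.001]
contact_force: [0.5, 0.2, -0.3]
gripper_width: 0.138
```

Run:
```python
from h import *
delta((.4755,-.367,.027),77.8)
print(proj('scene',[.4755,-.367,.03]))
im=read_camera('scene'); crop(im,(150,90,300,220),'pics/s5z.png',3.7)
```

```text
t 7.78 pos [ 0.4759 -0.3696  0.0716] xang 77.53 tilt [ 0.003 -0.002] shift [ 2.5 -1.1 44.6] roll -0.005 F [ 0.5  0.2 -0.3] w 11.7
[[227.56124625 177.76151361]]
```

View pics/s5z.png

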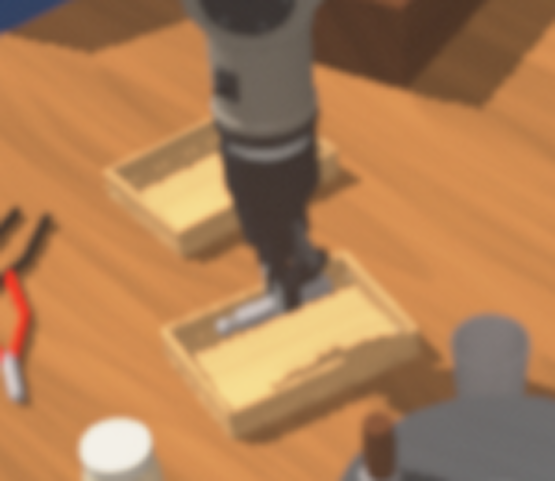

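Emit:
arm_command --series '[[5, [2, -1, 15], 0], [5, [2, -1, 30], 0], [5, [2, -1, 40], 0], [5, [2, -1, 44], 0], [5, [2, -1, 45], 0], [5, [2, -1, 45], 0]]'

```text
t: 8.57
eef_pos: [0.4734, -0.3663, 0.0251]
tool_rot: [-0.001, 0.78, 0.626, -0.0]
contact_force: [-3.4, 3.9, 7.2]
gripper_width: 0.136
```

Emit:
arm_command --series '[[15, [0, 0, 0], 0], [25, [0, 0, 0], 0], [35, [0, 0, 0], 0], [35, [0, 0, 0], 0], [35, [0, 0, 0], 0], [35, [0, 0, -15], 0], [35, [0, 0, -45], 0], [35, [0, 0, -80], 0]]'

```text
t: 9.57
eef_pos: [0.4739, -0.3667, 0.1062]
tool_rot: [-0.0, 0.78, 0.626, -0.0]
contact_force: [0.7, -0.2, -0.7]
gripper_width: 0.41
```

Emit:
arm_command --series '[[35, [0, 0, -30], 0], [35, [0, 0, -80], 0], [35, [0, 0, -120], 0], [35, [0, 0, -140], 0], [35, [0, 0, -140], 0], [35, [0, 0, -140], 0]]'

```text
t: 10.32
eef_pos: [0.4736, -0.3663, 0.2441]
tool_rot: [-0.001, 0.78, 0.626, -0.0]
contact_force: [-0.7, 0.1, -0.5]
gripper_width: 0.409
```

Run:
```python
from h import *
delta((.592,-.130,.24),0)
im=read_camera('scene'); crop(im,(150,90,340,290),'pics/s6z.png',3)
im=read_camera('top'); crop(im,(220,130,420,290),'pics/t6z.png',3.7)
```

```text
t 10.32 pos [ 0.4736 -0.3663  0.2441] xang 77.52 tilt [-0.001  0.001] shift [256.3  64.5   4.2] roll 1.353 F [-0.7  0.1 -0.5] w 34.9
```

View pics/s6z.png

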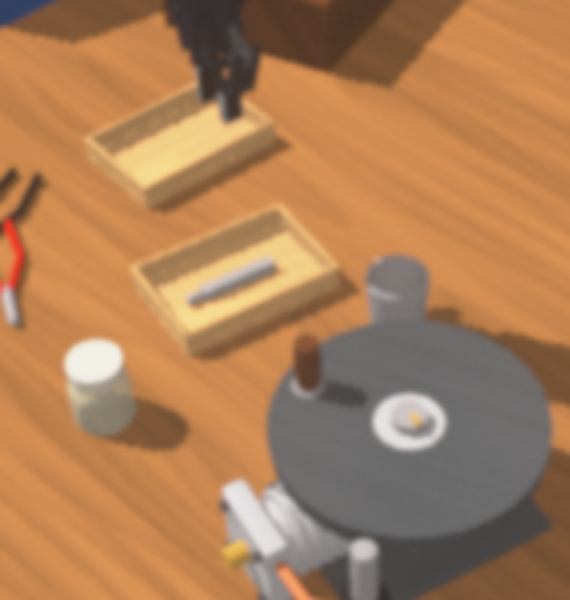

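View pics/t6z.png

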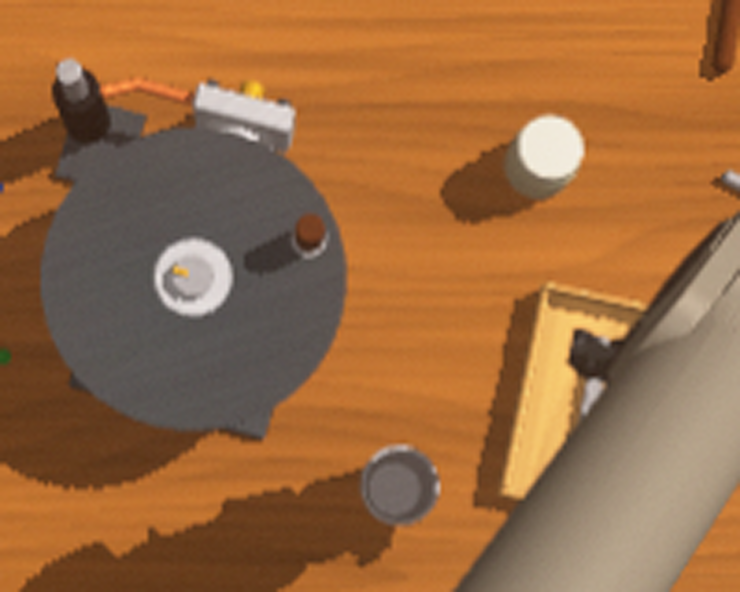

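```bash
cat > key.py <<'E'
from h import *
def go(tag):
  for n,(x0,y0,x1,y1) in(('top',(255,188,290,222)),('scene',(265,210,308,250))):
    im=read_camera(n); cv2.imwrite(f'pics/{tag}_{n}.png',im)
    sub=im[y0:y1,x0:x1].astype(float); w=sub[...,2]-sub[...,0]; w[w<35]=0
    ys,xs=np.mgrid[y0:y1,x0:x1]; p=[(w*xs).sum()/w.sum(),(w*ys).sum()/w.sum()]
    h=im.astype(float); 
    br=((h[...,2]-h[...,0])>35)
    # bright boss: min channel >150 & dark wheel
    k=onz(n,[p],.1385)[0]
    g=cv2.cvtColor(im,cv2.COLOR_BGR2GRAY)[y0:y1,x0:x1]
    m=((g>105)).astype(np.uint8)*255
    cs,_=cv2.findContours(m,cv2.RETR_EXTERNAL,cv2.CHAIN_APPROX_NONE); c=max(cs,key=cv2.contourArea)
    (ex,ey),ax,_a=cv2.fitEllipse(c); b=onz(n,[(ex+x0,ey+y0)],.126)[0]
    d=k-b; print(n,'key px',np.round(p,1),'n',(w>0).sum(),'key',np.round(k,4),'boss',np.round(b,4),'ax',np.round(ax,1),'ang %.1f r %.1f'%(np.degrees(np.arctan2(d[1],d[0])),np.hypot(d[0],d[1])*1e3))
    crop(im,(x0,y0,x1,y1),f'pics/{tag}_{n}_z.png',12)
import sys; go(sys.argv[1])
E
python3 key.py k0
```

```text
top key px [268.3 202.8] n 14 key [ 0.5664 -0.0309  0.1385] boss [ 0.5636 -0.04    0.126 ] ax [20.9 21.2] ang 72.8 r 9.6
scene key px [288.1 229.3] n 20 key [ 0.5676 -0.0277  0.1385] boss [ 0.5632 -0.0366  0.126 ] ax [46.2 48.6] ang 63.6 r 9.8
```

```bash
python3 -c "
import cv2,numpy as np
a=cv2.imread('pics/k0_top_z.png');b=cv2.imread('pics/k0_scene_z.png')
h=min(a.shape[0],b.shape[0]);o=np.hstack([a[:h],b[:h]]);cv2.imwrite('pics/k0.png',cv2.resize(o,None,fx=.8,fy=.8))"
```

```text
(no output)
```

View pics/k0.png

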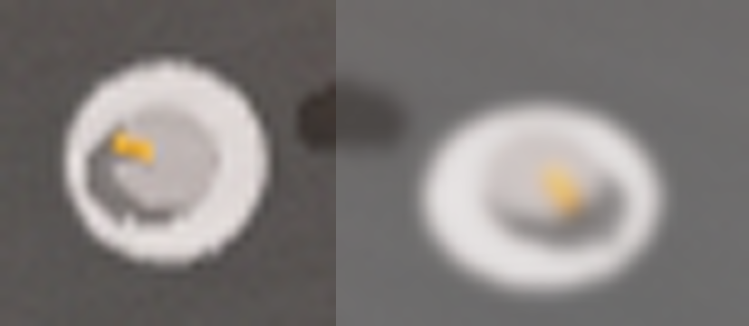

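The punch lies flat in the tray (scene crop about (232,283)). The key sits around 75° in world angle, and the compressor's +x is near -15°, so top dead centre is about 90° clockwise away. Next I'll move above the handle.

Emit:
arm_command --series '[[60, [20, 5, 0], -0.15], [60, [65, 16, 0], -0.32], [60, [110, 28, 0], -0.5], [60, [155, 39, 0], -0.68], [60, [200, 50, 0], -0.86], [60, [240, 60, 0], -1.03], [60, [256, 64, 0], -1.16], [60, [256, 64, 0], -1.16]]'

```text
t: 11.52
eef_pos: [0.5922, -0.129, 0.244]
tool_rot: [-0.001, 0.308, 0.951, 0.0]
contact_force: [-0.4, -0.5, 0.9]
gripper_width: 0.704
```

Emit:
arm_command --series '[[60, [0, 0, 0], 0], [60, [0, 0, 0], 0], [60, [0, 0, 0], 0]]'

```text
t: 11.9
eef_pos: [0.5916, -0.1315, 0.2448]
tool_rot: [0.0, 0.31, 0.951, -0.0]
contact_force: [-0.0, 0.1, 0.0]
gripper_width: 0.702
```

Run:
```python
from h import *
delta((.592,-.130,.155),144); print(status.get_obs()['q'])
```

```text
t 11.90 pos [ 0.5916 -0.1315  0.2448] xang 143.87 tilt [-0. -0.] shift [ 0.6  1.5 89.8] roll -0.002 F [-0.   0.1  0. ] w 59.9
[ 0.073138    0.36675055  0.05502227  1.7340723  -0.02255368  1.0414357
  2.64684418]
```

Emit:
arm_command --series '[[60, [0.6, 1.5, 20], 0], [60, [0.6, 1.5, 45], 0], [60, [0.6, 1.5, 70], 0], [60, [0.6, 1.5, 85], 0], [60, [0.6, 1.5, 90], 0], [60, [0.6, 1.5, 90], 0], [60, [0.6, 1.5, 90], 0]]'

```text
t: 12.78
eef_pos: [0.593, -0.1292, 0.1558]
tool_rot: [0.001, 0.309, 0.951, 0.0]
contact_force: [0.4, -0.0, -0.2]
gripper_width: 0.701
```

Run:
```python
from h import *
delta((.592,-.130,.155),144)
im=read_camera('scene'); crop(im,(200,130,350,290),'pics/s7z.png',3.7)
im=read_camera('top'); crop(im,(230,140,350,250),'pics/t7z.png',5)
```

```text
t 12.78 pos [ 0.593  -0.1292  0.1558] xang 143.97 tilt [ 0.002 -0.   ] shift [ 0.3 -1.2  0.8] roll -0.000 F [ 0.4 -0.  -0.2] w 59.8
```

View pics/s7z.png

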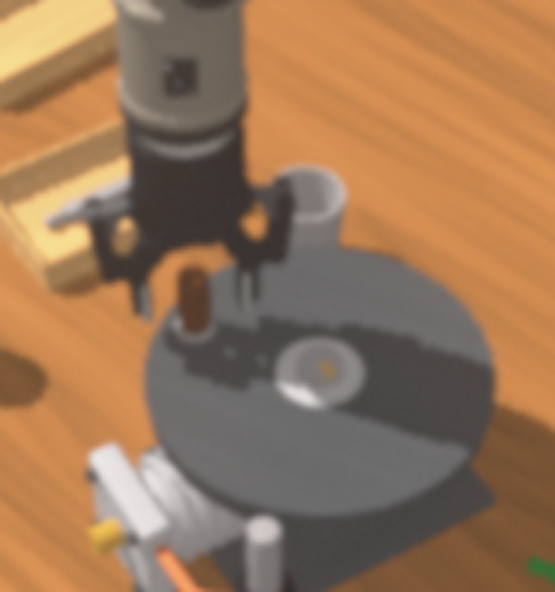

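View pics/t7z.png

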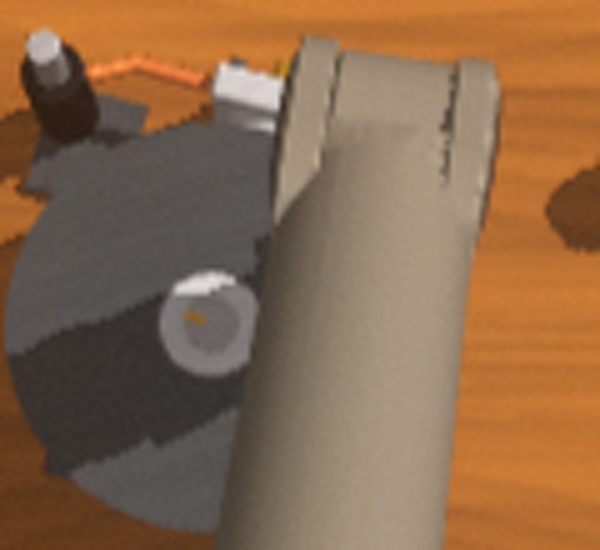

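The handle stands between the jaws, so I'll close on it gently.

Emit:
arm_command --series '[[45, [0, -1, 0], 0], [35, [0, -1, 0], 0], [25, [0, -1, 0], 0], [15, [0, -1, 0], 0], [15, [0, -1, 0], 0], [15, [0, -1, 0], 0], [15, [0, -1, 0], 0]]' --squeeze 25

```text
t: 13.75
eef_pos: [0.5923, -0.1305, 0.1552]
tool_rot: [0.001, 0.309, 0.951, -0.0]
contact_force: [2.7, -3.6, 2.2]
gripper_width: 0.269
```

Run:
```python
from h import *
delta((.592,-.130,.155),144)
o=status.get_obs(); R=Rt(o['tool_rot']); p=o['eef_pos']
C=np.array([.565,-.039]); d=p[:2]-C; r=np.hypot(*d);a=np.arctan2(d[1],d[0]); print('r',r,np.degrees(a))
for k in range(10,121,10):
    t=a-np.radians(k); q=np.r_[C+.095*np.array([np.cos(t),np.sin(t)]),p[2]]
    print(k,np.round(q[:2],3),np.round(R.T@(q-p)*1000,1))
```

```text
t 13.75 pos [ 0.5923 -0.1305  0.1552] xang 143.96 tilt [ 0.001 -0.001] shift [0.6 0.2 0.2] roll -0.001 F [ 2.7 -3.6  2.2] w 23.0
r 0.09548380535024617 -73.37042820504182
10 [ 0.576 -0.133] [ 11.5 -11.9  -0. ]
20 [ 0.559 -0.134] [ 24.6 -22.1  -0. ]
30 [ 0.543 -0.131] [ 39.3 -29.8  -0.1]
40 [ 0.527 -0.126] [ 55.1 -34.8  -0.1]
50 [ 0.513 -0.118] [ 71.5 -37.   -0.1]
60 [ 0.5   -0.108] [ 88.  -36.3  -0.1]
70 [ 0.489 -0.096] [104.2 -32.8  -0.2]
80 [ 0.48  -0.082] [119.5 -26.5  -0.2]
90 [ 0.474 -0.066] [133.5 -17.6  -0.2]
100 [ 0.471 -0.05 ] [145.8  -6.5  -0.2]
110 [ 0.47  -0.033] [155.9   6.6  -0.2]
120 [ 0.473 -0.017] [163.6  21.3  -0.3]
```

Emit:
arm_command --series '[[15, [2.6, -3, 0], 0], [15, [5.5, -6.1, 0], 0], [15, [8.5, -9, 0], 0], [15, [11.5, -11.9, 0], 0]]'

```text
t: 14.25
eef_pos: [0.5757, -0.1342, 0.1553]
tool_rot: [0.001, 0.31, 0.951, -0.001]
contact_force: [2.6, -5.8, 3.0]
gripper_width: 0.269
```

Emit:
arm_command --series '[[15, [3.1, -2.7, 0], 0], [15, [6.4, -5.3, 0], 0], [15, [9.7, -7.8, 0], 0], [15, [13.1, -10.2, 0], 0]]'

```text
t: 14.75
eef_pos: [0.5587, -0.1351, 0.1552]
tool_rot: [0.001, 0.31, 0.951, -0.001]
contact_force: [0.9, -5.3, 3.2]
gripper_width: 0.268
```

Emit:
arm_command --series '[[15, [3.6, -2.1, 0], 0], [15, [7.2, -4.1, 0], 0], [15, [10.9, -6, 0], 0], [15, [14.7, -7.7, 0], 0]]'

```text
t: 15.25
eef_pos: [0.542, -0.1329, 0.1552]
tool_rot: [0.0, 0.31, 0.951, -0.001]
contact_force: [0.2, -6.1, 3.7]
gripper_width: 0.266
```

```bash
cat > fo.py <<'E'
from h import *
o=status.get_obs(); p=o['eef_pos'];d=p[:2]-np.array([.565,-.039]); a=np.arctan2(d[1],d[0]); F=o['contact_force'][:2]
print('t %.2f p %s r %.4f ang %.1f turned %.1f tang(ccw+) %.1f rad %.1f'%(o['t'],np.round(p,4),np.hypot(*d),np.degrees(a),(-73.4-np.degrees(a))%360,F@[-np.sin(a),np.cos(a)],F@[np.cos(a),np.sin(a)]),'w',o['gripper_width']*85.4)
E
python3 fo.py
```

```text
t 15.25 p [ 0.542  -0.1329  0.1552] r 0.0966 ang -103.8 turned 30.4 tang(ccw+) 1.7 rad 5.9 w 22.71039224662448
```

Emit:
arm_command --series '[[15, [3.9, -1.5, 0], 0], [15, [7.8, -2.8, 0], 0], [15, [11.8, -4, 0], 0], [15, [15.8, -5, 0], 0]]'

```text
t: 15.75
eef_pos: [0.528, -0.1283, 0.1554]
tool_rot: [0.002, 0.31, 0.951, -0.001]
contact_force: [7.3, -10.5, -2.5]
gripper_width: 0.265
```

```bash
python3 fo.py
```

```text
t 15.75 p [ 0.528  -0.1283  0.1554] r 0.0967 ang -112.5 turned 39.1 tang(ccw+) 10.8 rad 6.9 w 22.591598202747562
```

Emit:
arm_command --series '[[15, [4.1, -0.7, 0], 0], [15, [8.2, -1.3, 0], 0], [15, [12.3, -1.8, 0], 0], [15, [16.4, -2.2, 0], 0]]'

```text
t: 16.25
eef_pos: [0.514, -0.1214, 0.1554]
tool_rot: [0.003, 0.31, 0.951, -0.001]
contact_force: [8.7, -13.3, -3.8]
gripper_width: 0.267
```

```bash
python3 fo.py
```

```text
t 16.25 p [ 0.514  -0.1214  0.1554] r 0.0969 ang -121.7 turned 48.3 tang(ccw+) 14.4 rad 6.7 w 22.787263799659517
```

Emit:
arm_command --series '[[15, [4.1, 0, 0], 0], [15, [8.2, 0.1, 0], 0], [15, [12.3, 0.3, 0], 0], [15, [16.5, 0.7, 0], 0]]'

```text
t: 16.75
eef_pos: [0.5003, -0.1115, 0.1553]
tool_rot: [0.002, 0.311, 0.951, -0.002]
contact_force: [5.6, -13.3, -0.3]
gripper_width: 0.269
```

```bash
python3 fo.py
```

```text
t 16.75 p [ 0.5003 -0.1115  0.1553] r 0.0972 ang -131.7 turned 58.3 tang(ccw+) 13.1 rad 6.2 w 22.95229572913958
```

Emit:
arm_command --series '[[15, [4.1, 0.7, 0], 0], [15, [8.2, 1.5, 0], 0], [15, [12.2, 2.4, 0], 0], [15, [16.2, 3.5, 0], 0]]'

```text
t: 17.25
eef_pos: [0.4881, -0.0991, 0.1552]
tool_rot: [0.001, 0.311, 0.951, -0.002]
contact_force: [1.9, -13.1, 1.5]
gripper_width: 0.266
```

```bash
python3 fo.py; python3 key.py k1;python3 -c "
import cv2,numpy as np
a=cv2.imread('pics/k1_top_z.png');b=cv2.imread('pics/k1_scene_z.png')
h=min(a.shape[0],b.shape[0]);o=np.hstack([a[:h],b[:h]]);cv2.imwrite('pics/k1.png',cv2.resize(o,None,fx=.8,fy=.8))"
```

```text
t 17.25 p [ 0.4881 -0.0991  0.1552] r 0.0976 ang -142.0 turned 68.6 tang(ccw+) 11.6 rad 6.6 w 22.680535769926585
top key px [279.1 206.7] n 302 key [ 0.5552 -0.0618  0.1385] boss [ 0.5552 -0.0571  0.126 ] ax [24.8 30.7] ang -89.9 r 4.7
scene key px [283.3 229.1] n 20 key [ 0.5751 -0.0368  0.1385] boss [ 0.5696 -0.0377  0.126 ] ax [42.1 50.2] ang 9.1 r 5.6
```

View pics/k1.png

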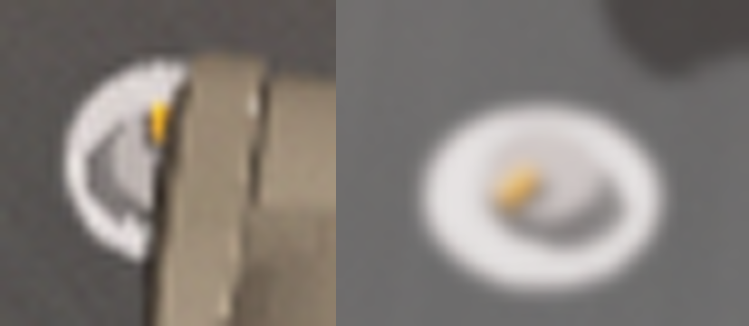

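The peak was at 48–58° of turn and the force is fading. The key fixes in the scene view put top dead centre at about 89–92° of turn.

Emit:
arm_command --series '[[15, [3.9, 1.4, 0], 0], [15, [7.8, 2.9, 0], 0], [15, [11.6, 4.5, 0], 0], [15, [15.3, 6.3, 0], 0]]'

```text
t: 17.85
eef_pos: [0.4782, -0.084, 0.155]
tool_rot: [-0.0, 0.31, 0.951, -0.002]
contact_force: [-1.6, -10.0, 6.6]
gripper_width: 0.262
```

```bash
python3 fo.py
```

```text
t 17.85 p [ 0.4782 -0.084   0.155 ] r 0.0978 ang -152.6 turned 79.2 tang(ccw+) 8.1 rad 6.1 w 22.38936771120677
```

Emit:
arm_command --series '[[15, [3.6, 2, 0], 0], [15, [7.2, 4.1, 0], 0], [15, [10.6, 6.5, 0], 0], [15, [14, 8.9, 0], 0]]'

```text
t: 18.35
eef_pos: [0.4712, -0.0673, 0.1548]
tool_rot: [-0.002, 0.31, 0.951, -0.001]
contact_force: [-4.3, -6.4, 9.8]
gripper_width: 0.263
```

```bash
python3 fo.py; python3 key.py k2;python3 -c "
import cv2,numpy as np
a=cv2.imread('pics/k2_top_z.png');b=cv2.imread('pics/k2_scene_z.png')
h=min(a.shape[0],b.shape[0]);o=np.hstack([a[:h],b[:h]]);cv2.imwrite('pics/k2.png',cv2.resize(o,None,fx=.8,fy=.8))"
```

```text
t 18.35 p [ 0.4712 -0.0673  0.1548] r 0.0979 ang -163.2 turned 89.8 tang(ccw+) 4.9 rad 5.9 w 22.426618903260273
top key px [274.  211.6] n 401 key [ 0.541  -0.0473  0.1385] boss [ 0.5483 -0.0444  0.126 ] ax [28.8 33. ] ang -158.2 r 7.9
scene key px [282.5 228.1] n 20 key [ 0.5743 -0.0406  0.1385] boss [ 0.5664 -0.0382  0.126 ] ax [44.7 49.3] ang -16.3 r 8.3
```

View pics/k2.png

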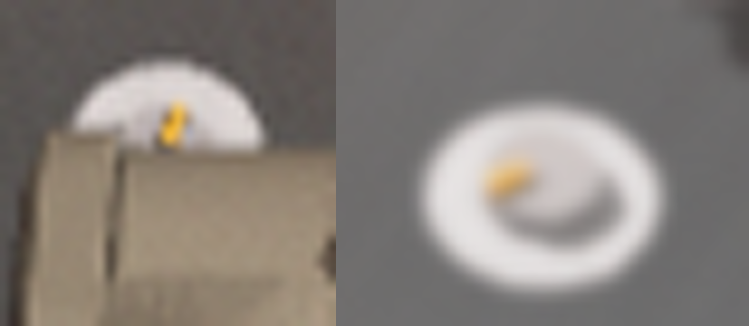

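Emit:
arm_command --series '[[15, [3.2, 2.6, 0], 0], [15, [6.4, 5.4, 0], 0], [15, [9.4, 8.2, 0], 0], [15, [12.3, 11.1, 0], 0], [15, [12.3, 11.1, 0], 0]]'

```text
t: 19.08
eef_pos: [0.4677, -0.0485, 0.1548]
tool_rot: [-0.002, 0.309, 0.951, -0.0]
contact_force: [-6.1, 1.1, 11.0]
gripper_width: 0.266
```

```bash
python3 fo.py
```

```text
t 19.07 p [ 0.4677 -0.0485  0.1548] r 0.0977 ang -174.5 turned 101.1 tang(ccw+) -1.7 rad 6.0 w 22.699062377531455
```

Emit:
arm_command --series '[[15, [1.6, 1.9, 0], 0], [15, [3.2, 3.8, 0], 0], [15, [3.2, 3.8, 0], 0], [15, [3.2, 3.8, 0], 0], [15, [3.2, 3.8, 0], 0]]'

```text
t: 19.7
eef_pos: [0.4675, -0.0435, 0.1548]
tool_rot: [-0.002, 0.309, 0.951, -0.0]
contact_force: [-5.2, 0.9, 10.8]
gripper_width: 0.265
```

```bash
python3 fo.py; python3 key.py k3;python3 -c "
import cv2,numpy as np
a=cv2.imread('pics/k3_top_z.png');b=cv2.imread('pics/k3_scene_z.png')
h=min(a.shape[0],b.shape[0]);o=np.hstack([a[:h],b[:h]]);cv2.imwrite('pics/k3.png',cv2.resize(o,None,fx=.8,fy=.8))"
```

```text
t 19.70 p [ 0.4675 -0.0435  0.1548] r 0.0977 ang -177.3 turned 103.9 tang(ccw+) -1.1 rad 5.2 w 22.66496542621326
top key px [273.1 212.9] n 336 key [ 0.5373 -0.0449  0.1385] boss [ 0.5476 -0.0384  0.126 ] ax [28.8 32.9] ang -147.6 r 12.2
scene key px [282.1 227.5] n 18 key [ 0.5735 -0.0427  0.1385] boss [ 0.5637 -0.0383  0.126 ] ax [45.9 49.9] ang -23.7 r 10.8
```

View pics/k3.png

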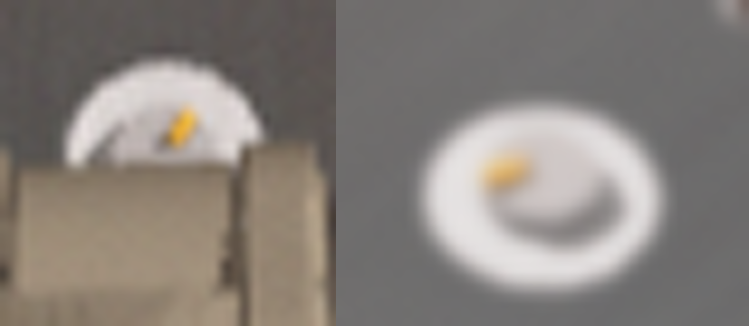

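The force has fallen to about zero, and the key reads about -26° against -15° at top dead centre. I'll release here.

Emit:
arm_command --series '[[25, [0, 0, 0], 0], [30, [0, 0, 0], 0], [40, [0, 0, 0], 0], [55, [0, 0, 0], 0], [60, [0, 0, 0], 0], [60, [0, 0, 0], 0], [60, [0, 0, 0], 0], [60, [0, 0, 0], 0]]'

```text
t: 20.8
eef_pos: [0.4697, -0.0444, 0.1548]
tool_rot: [-0.0, 0.309, 0.951, 0.0]
contact_force: [0.5, 0.3, 0.0]
gripper_width: 0.701
```

Emit:
arm_command --series '[[60, [0, 0, -10], 0], [60, [0, 0, -30], 0], [60, [0, 0, -60], 0], [60, [0, 0, -90], 0], [60, [0, 0, -110], 0], [60, [0, 0, -110], 0], [60, [0, 0, -110], 0]]'

```text
t: 21.68
eef_pos: [0.4692, -0.0444, 0.2644]
tool_rot: [-0.0, 0.309, 0.951, -0.0]
contact_force: [0.3, 0.2, -0.5]
gripper_width: 0.707
```

Emit:
arm_command --series '[[60, [-20, -20, 0], 0], [60, [-50, -60, 0], 0], [60, [-80, -100, 0], 0], [60, [-110, -140, 0], 0], [60, [-140, -180, 0], 0], [60, [-150, -190, 0], 0], [60, [-150, -190, 0], 0], [60, [-150, -190, 0], 0]]'

```text
t: 22.68
eef_pos: [0.479, -0.2851, 0.264]
tool_rot: [-0.001, 0.309, 0.951, 0.0]
contact_force: [0.4, -0.1, 0.6]
gripper_width: 0.701
```

```bash
python3 fo.py; python3 key.py k4;python3 -c "
import cv2,numpy as np
a=cv2.imread('pics/k4_top_z.png');b=cv2.imread('pics/k4_scene_z.png')
h=min(a.shape[0],b.shape[0]);o=np.hstack([a[:h],b[:h]]);cv2.imwrite('pics/k4.png',cv2.resize(o,None,fx=.8,fy=.8))"
```

```text
t 22.68 p [ 0.479  -0.2851  0.264 ] r 0.2607 ang -109.3 turned 35.9 tang(ccw+) 0.4 rad -0.0 w 59.84737922303157
top key px [273.5 200.9] n 12 key [ 0.5721 -0.0457  0.1385] boss [ 0.5637 -0.04    0.126 ] ax [21.  21.1] ang -34.3 r 10.1
scene key px [282.1 227.5] n 18 key [ 0.5735 -0.0427  0.1385] boss [ 0.5637 -0.0387  0.126 ] ax [45.9 49.8] ang -22.0 r 10.6
```

View pics/k4.png

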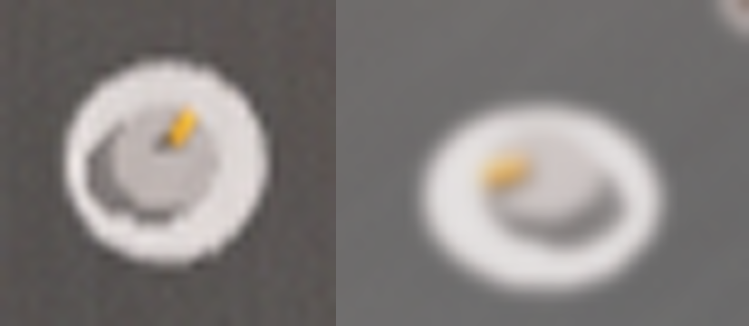

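View pics/k4_top.png

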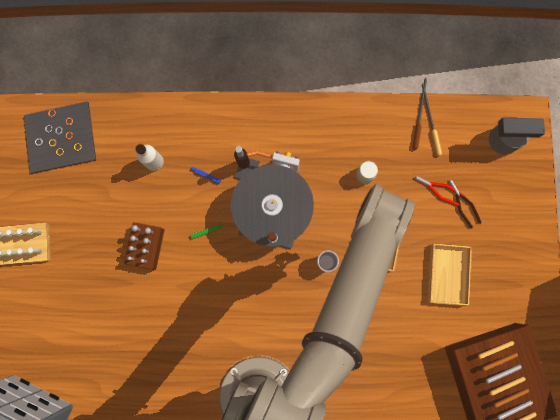

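View pics/k4_scene.png

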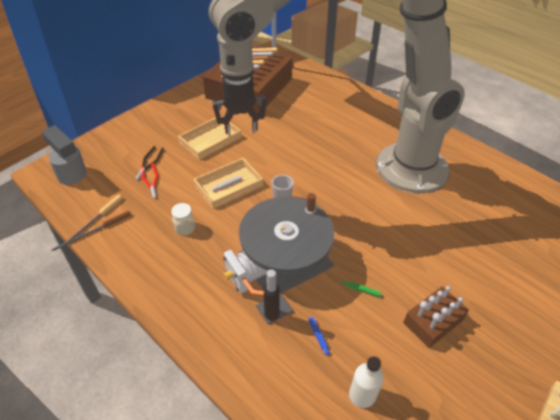

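The key reads -22° to -28° in both views, which is 8–13° past top dead centre, and its scene pixel hasn't moved since before the release. The punch is flat in the tray at scene (228,184). The flask, jar and cup are at their starting pixels. Handing in.

Emit:
arm_command --series '[[60, [0, 0, 0], 0], [60, [0, 0, 0], 0], [60, [0, 0, 0], 0], [60, [0, 0, 0], 0]]'

```text
t: 23.28
eef_pos: [0.4793, -0.2863, 0.2648]
tool_rot: [0.0, 0.309, 0.951, 0.0]
contact_force: [0.7, 0.5, 0.0]
gripper_width: 0.702
```

```bash
python3 -c "
from h import *
print(bot.hand_in())"
```

```text
the job is handed in; nothing more can be done
None
```

I laid the bare steel punch flat in the nearer tray. Then I turned the wheel about 104° clockwise by its handle, let go, and handed in at about 23 s.

- **Force:** the resistance at the handle was 1–3 N at first. It peaked at about 14 N after 48–58° of turn, a little above the 7–11 N the description implies. It was 5 N at 90° and about zero where I stopped.
- **Shaft angle:** the key is about 8–13° past top dead centre by hand readings from both views. The automatic fit in the top view gave about 19° past, because the shadow around the shaft upset it. All of these are within 1–27°.
- **At rest:** the key was at the same scene pixel before and after I let go, and the arm ended clear of everything.
- **Bystanders:** the flask, jar and cup looked unmoved in the last pictures. I judged this by eye and did not measure it.

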